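# Open the push-and-turn hardener bottle

### The arm

A 6-joint arm with a two-finger parallel gripper is mounted at the origin on the work surface. World frame = base frame: x ahead of the robot, y to its left, z up, the work surface at z = 0. Lengths are in m, angles in degrees, forces in N, time in s.
With the tool pointing down it reaches from about 0.3 to 0.85 m from the base axis. Payload 5.4 kg.
Tool frame: the origin (TCP) lies at the centre of the arm's flange, where the gripper is bolted on; the fingertips stand 173 mm ahead of it and the grasp point (between the pads) lies 155 mm ahead of it; x points along the fingers, y is the direction in which the jaws open and shut, and the axes are right-handed (so a half turn about x gives the same grasp; the last joint's range is limited). The gripper opens to 85 mm and grips with 20 to 120 N. Pads are 22 mm wide; open, the fingers measure 114 mm over their backs; the gripper's body (76 mm by 85 mm) begins 54 mm behind the grasp point. The pads swing forward as they close: fully open they stand 13 mm farther back than shut.
Start: joints at [61.243, 9.076, 91.501, -0, 79.423, -12.038], TCP at [0.165, 0.551, 0.405] pointing down, gripper open.
Joint ranges: [-166.64, 166.64], [-54.1, 131.32], [10.49, 154.53], [-73.88, 253.88], [9.74, 151.15], [-171.62, 171.62]. Speed limits (degrees/s): [147.25, 147.25, 180, 180, 180, 180].

### API

Orientations are given as [roll, pitch, yaw] about the fixed x, y, z axes, in that order (R = Rz(yaw) Ry(pitch) Rx(roll)).
In Python, from plant import ctrl gives the robot as it stands.
- The arm moves only by the tool servo_tool, never from a script. Its argument "motion" is one flat list of numbers, 7 for each row, row after row: the shift along the tool's x, y, z in mm, then the turn, a rotation vector about the tool's x, y, z in rad, then the finger opening in mm, from 0 to 85.4. A call has 1 to 12 rows; each row shifts and turns the commanded pose from where the row before left it, along the tool's axes as they then stand; what a row does not reach is not made up. A row lasts 1/10 s, in which the tool goes at most 50 mm and 8.59 degrees, less where a joint would pass 70% of its speed; a pose out of reach is approached as far as the arm can. A call is refused whole if a number of a shift passes 50 or a number of a turn 0.15, either way. A call with a gripper value outside its range is refused whole. The fingers move at their own pace and stop on an object; the grip force is fixed at half the most. Time passes only in rows, so rows that do not move let the fingers close. It gives the time, the measured TCP pose, the force and the opening at its end, in the units of the state.
- ctrl.get_state(): the state, without advancing time (a new reading comes with each control period).
- ctrl.read_camera(name): name is "scene" or "top" or "wrist"; returns a dict with "pixels" (384x512x3 uint8, red, green, blue), "K" (3x3 intrinsics, pixels), "rvec" (rotation vector, rad) and "tvec" (3), from world to camera coordinates, as OpenCV has them. Camera axes: x right, y down, z forward; pixel columns grow to the right and rows downward; lengths in m; the calibration is good to about 2 mm. A picture is of the moment at which its call begins. There is no depth.
- ctrl.hand_in(): hands the job in, once; it reports no verdict.
The state is a dict: "time_s": time; "q": joint angles; "joint_vel": joint speeds; "effort": joint torques, N m; "eef_pos": TCP position; "tcp_rot": TCP orientation; "contact_force": force on the tool from outside, world axes, zero at the start; "torque": the same for the moment, N m; "grip_width": opening from 0.0 (shut) to 1.0 (fully open).
Only numpy, scipy, OpenCV 4.12 (cv2) and the standard library are available. Lean on these libraries where they do the work, as an engineer would, in place of code of your own. Each camera call takes 0.05 s, during which the arm holds its last target. There are 200 camera calls.

### The job

Open the hardener bottle that stands in the rod clamp: push its child-resistant cap down against the spring and, keeping it pushed, turn it anticlockwise until it comes free, without forcing the cap. Lift the cap off and set it down gently in the drip saucer, open side down, leaving everything else on the bench where it is.

Things in the scene. Friction and masses are not known exactly. Their poses are not given: they have to be found in the camera images.
- bottle: Hardener bottle and clamp, one fixed unit bolted to the bench; origin on the bench under its centre, z up. Black foot 114 mm across, three steel rods, black collar plate 110 mm across (top 88 mm up, rod ends 100 mm). White round bottle 67 mm across, sloping shoulder ending 117 mm up; neck 36 mm across with three lugs, 44 mm over them, spaced 120 degrees, each holding one lug of the cap in a notch.
- bottle_neck (a point): Point on the bottle's axis 128 mm above the bench, level with the underside of the closed cap; axes as the bottle's. Pushed down, the cap turns anticlockwise seen from above. Between 58 and 90 degrees from closed its lugs are clear, the spring eases it up, and it lifts straight off (20 mm up until clear of the neck). Beyond 90 degrees it meets the next stop. The neck rim is about 145 mm up.
- cap_mid (a point): Centre of the grey ribbed cap, half-way up: 52 mm across, 32 mm high, about 55 g, top closed, open below. z is its axis; closed, its x is along the bottle's x within 2 degrees and this point is 144 mm above the bench. A sprung liner inside bears on the neck rim and pushes the cap up: 2 N/mm, 0 to 11 N when closed. Locked against turning until pushed down.
- cap_top (a point): Centre of the cap's top face, 16 mm above its middle. How far down it must be pushed to free the lugs is hidden and differs from bottle to bottle (2 to 7 mm), but it always takes 14 N; 1.2 mm further the spring goes solid, at 17 N. Push until you feel 14.5 to 16.5 N and keep that depth while turning. More than 30 N between cap and bottle (solid spring, or turning while locked) is forcing it.
- saucer_floor (a point): Centre of the inner floor of the loose round white plastic drip saucer: floor 4 mm above the bench and about 110 mm across, rim 124 mm across and 10 mm high, 250 g. z up.
- rings_mid (a point): Middle of a stack of four white moulded rings, 58 mm across, 63 mm high, origin half-way up: a bystander; leave it where it is.
- spatula: Wood-handled spatula lying flat, 190 mm long: a bystander; leave it where it is.
- dome: Cream resin dome half of a mould, flange 116 mm across, 42 mm high, origin under its centre: a bystander; leave it where it is.
- bowl: Cream resin bowl half of a mould, flange 156 mm across, 40 mm high, origin under its centre: a bystander; leave it where it is.
- cup: Clear plastic mixing cup, 68 mm across, 85 mm high, origin under its centre: a bystander; leave it where it is.
- brush: Brush lying flat, 170 mm long: a bystander; leave it where it is.
Mind the look-alikes: they are no part of the job. There is more than one size of the part that bears cap_mid; the job needs the largest.

How it is judged (in metres and radians):
On the way, in this order (a step that is already met when the one before it is completed fails the run):
1. the cap is pushed down on the neck, at least 1.2 mm below its closed height (z of cap_mid in the frame of bottle below 0.1428 m and horizontal distance between cap_mid and bottle_neck below 0.006 m), for 0.1 s.
2. the cap, still on the neck, is turned out of its lugs (at least 55 degrees from closed) (angle between the x axis of cap_mid and the x axis of bottle_neck, either way round above 0.96 rad and z of cap_mid in the frame of bottle between 0.132 and 0.152 m and horizontal distance between cap_mid and bottle_neck below 0.006 m), for 0.1 s.
3. the cap is lifted clear of the neck (z of cap_mid in the frame of bottle above 0.166 m), for 0.05 s.
At the end, for the whole second after the job is handed in: The cap stands on the floor of the drip saucer, open side down (within 7 degrees of level), wholly inside the rim (its centre within 34 mm of the saucer's), at rest and released; the saucer lies level within 40 mm of where it was (horizontal distance between cap_mid and saucer_floor below 0.034 m and z of cap_mid in the frame of saucer_floor between 0.012 and 0.02 m and angle between cap_mid's own z axis and vertical below 0.12 rad and angle between saucer_floor's own z axis and vertical below 0.05 rad and distance of saucer_floor from where it was at the start of the episode below 0.04 m and linear speed of cap below 0.02 m/s and contact force between cap and the arm below 0.05 N and contact force between cap and the fingers below 0.05 N); the robot touches nothing.
It fails at once if the cap is forced: more than 30 N between cap and bottle (contact force between cap and bottle above 30 N).
It fails at once if the cap is dropped: let go away from the bottle with its underside more than 25 mm above the bench (horizontal distance between cap_mid and bottle_neck above 0.04 m and height (world z) of cap_mid above 0.041 m and contact force between cap and the fingers below 0.02 N and contact force between cap and the arm below 0.02 N).
It fails at once if the cap is banged into the saucer: more than 60 N between them (contact force between cap and saucer above 60 N).
It fails at once if another thing on the bench is moved more than 20 mm (distance of any of rings_mid, spatula, dome, bowl, cup, brush from where it was at the start of the episode above 0.02 m).
It also fails if it takes over 51 s, if anything falls off the work surface, if the arm or the gripper's body presses on something with over 40 N, if the wrist force passes 120 N, or if a joint passes its speed limit or range.

## Working session

There is one attempt and no reset: what is moved stays moved. The work goes in short steps, Python scripts to look and compute and a tool call to move; the robot and the scene stay as the last step left them, time stands still between calls to the robot, and variables do not carry over. Pictures are saved under pics/ and viewed, about 8 in all and at most 12, crops included, and the job is handed in when it is done.

Besides the shell and the picture viewer there is one more tool, called in YAML: its name, and indented under it one key for each argument. servo_tool: Moves the arm, as the interface text tells. Its arguments: {"type":"object","properties":{"motion":{"type":"array"}},"required":["motion"]}

```bash
mkdir -p pics; cat > h.py <<'E'
import numpy as np, cv2
from plant import ctrl
def cam(n):
    c=ctrl.read_camera(n); c['R']=cv2.Rodrigues(np.array(c['rvec'],float))[0]; c['t']=np.array(c['tvec'],float).ravel(); c['K']=np.array(c['K'],float); return c
def save(c,f,crop=None,s=1):
    im=c['pixels'][:,:,::-1]
    if crop: x0,y0,x1,y1=crop; im=im[y0:y1,x0:x1]
    cv2.imwrite('pics/'+f,cv2.resize(np.ascontiguousarray(im),None,fx=s,fy=s,interpolation=cv2.INTER_CUBIC))
def ray(c,u,v,z):
    d=c['R'].T@np.linalg.solve(c['K'],[u,v,1.]); o=-c['R'].T@c['t']; return o+d*(z-o[2])/d[2]
def proj(c,p):
    q=c['K']@(c['R']@np.array(p,float)+c['t']); return q[:2]/q[2]
E
python3 - <<'E'
from h import *
for n in('scene','top'):
    c=cam(n); save(c,n+'1.png',s=1.55); print(n,-c['R'].T@c['t'])
s=ctrl.get_state(); print(s)
E
```

```text
scene [ 1.24113857 -0.695176    0.76138453]
top [3.10871501e-01 9.03046421e-04 1.23287855e+00]
{'time_s': 0.1, 'q': array([ 6.12424011e+01,  9.10972009e+00,  9.15663626e+01,  2.59093062e-03,
        7.94223291e+01, -1.20367565e+01]), 'joint_vel': array([-0.04664959, -0.13148746, -0.14143451,  0.05571876,  0.1694818 ,
       -0.06679954]), 'effort': array([-4.43874951e-04, -3.96988535e+01, -3.32339323e+01, -1.67341191e-04,
        4.16972267e-03,  2.06764611e-05]), 'eef_pos': array([0.16531148, 0.55045841, 0.40379615]), 'tcp_rot': array([-103.51876696,   89.90155528, -120.24008718]), 'contact_force': array([-1.21813808,  0.40895036, -0.00372655]), 'torque': array([-0.04312723, -0.0482758 , -0.00821748]), 'grip_width': 1.0007108010417147}
```

View pics/top1.png

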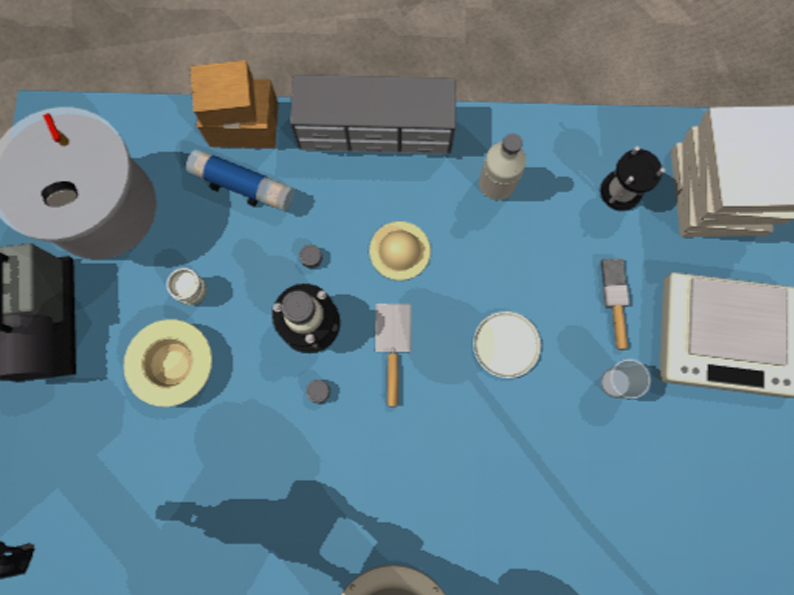

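View pics/scene1.png

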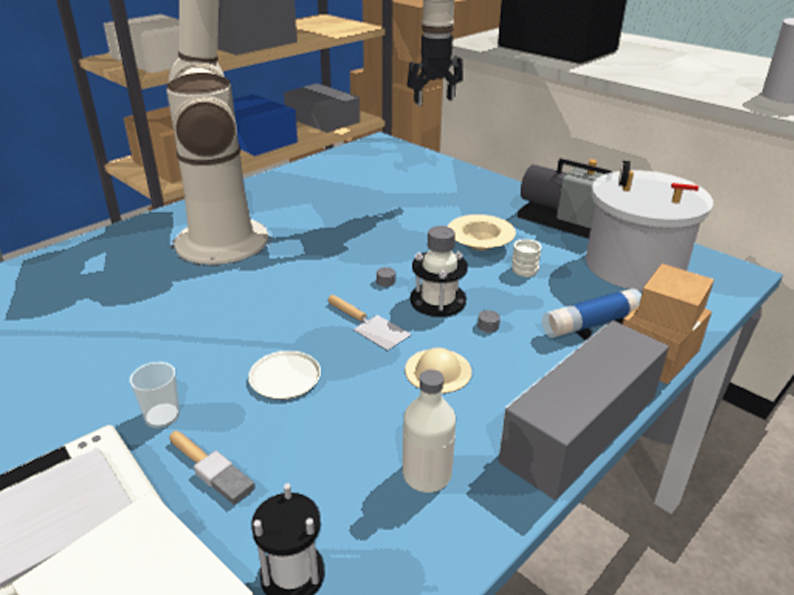

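The top view shows the clamp bottle with its cap top near (299,305) and the saucer at (507,345). In the scene view the cap top is at (441,233) and the saucer at (285,376). The two small caps and the second clamp are decoys.

```bash
python3 - <<'E'
from h import *
s=ctrl.get_state(); from scipy.spatial.transform import Rotation as Ro
print(Ro.from_euler('xyz',s['tcp_rot'],degrees=True).as_matrix().round(3))
k=1/1.55
c=cam('top'); d=cam('scene')
for n,u,v,z in(('captop',299,306,.16),('foot',306,319,0),('saucer',507,344.5,.010),('rod',278,309,.1),('rod',322,295,.1),('rod',310,338,.1),('dome',400,249,.0),('cup',628,380,.08)):
    print(n,ray(c,u*k,v*k,z).round(4))
print('scene cap',ray(d,441*k,233*k,.16).round(4),'saucer',ray(d,285*k,375*k,.01).round(4))
print('saucer w',np.linalg.norm(ray(c,473*k,345*k,.01)-ray(c,541*k,345*k,.01)),'cap w',np.linalg.norm(ray(c,281*k,305*k,.16)-ray(c,316*k,305*k,.16)))
save(c,'topc.png',(160,160,370,260),3.8)
E
```

```text
[[-0.001  0.288  0.958]
 [-0.001  0.958 -0.288]
 [-1.    -0.002 -0.   ]]
captop [0.5248 0.1644 0.16  ]
foot [0.5325 0.1744 0.    ]
saucer [ 0.493  -0.1971  0.01  ]
rod [0.5306 0.2092 0.1   ]
rod [0.5571 0.1352 0.1   ]
rod [0.4819 0.1518 0.1   ]
dome [0.6723 0.0033 0.    ]
cup [ 0.4268 -0.392   0.08  ]
scene cap [0.5305 0.163  0.16  ] saucer [ 0.4994 -0.198   0.01  ]
saucer w 0.12453555721031069 cap w 0.05678173715315351
```

View pics/topc.png

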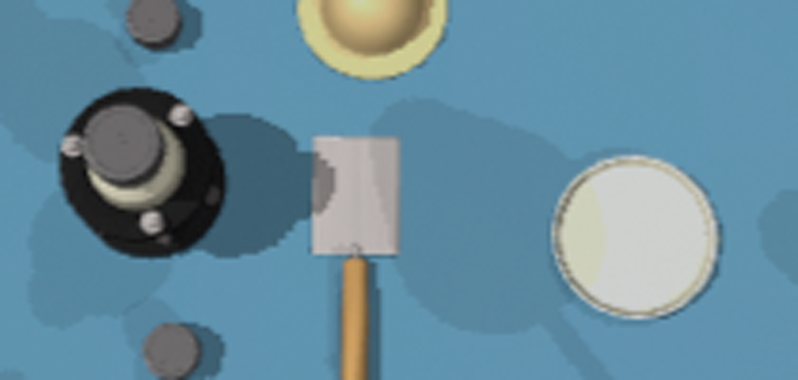

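servo_tool:
  motion: [0,-22,38,0,0,0,85,0,-22,38,0,0,0,85,0,-22,38,0,0,0,85,0,-22,38,0,0,0,85,0,-22,38,0,0,0,85,0,-22,38,0,0,0,85,0,-22,38,0,0,0,85,0,-22,38,0,0,0,85,0,-22,38,0,0,0,85,0,-22,38,0,0,0,85,0,-22,38,0,0,0,85,0,-24,39,0,0,0,85]

```text
time_s: 1.4
eef_pos: [0.5275, 0.163, 0.4046]
tcp_rot: [128.5, 90.0, 111.7]
contact_force: [0.8, 0.9, -0.0]
grip_width: 0.996
```

```bash
python3 - <<'E'
from h import *
c=cam('wrist'); save(c,'w1.png',s=1.5); s=ctrl.get_state()
print(s['time_s'],s['eef_pos'],s['tcp_rot'],s['q'],s['contact_force'],-c['R'].T@c['t'])
for p in((.526,.165,.16),(.526,.165,.128)): print(proj(c,p)*1.5)
E
```

```text
1.45 [0.53095135 0.15821334 0.40456495] [-33.04024029  89.71020221 -50.02556361] [  4.1516994    5.94443057  94.96308644  -0.23943768  78.92296368
 -68.81732198] [ 0.50627747 -6.0338584   1.00151968] [0.4591712  0.18341254 0.37485924]
[388.52421317 302.49496372]
[388.1005959  283.11331266]
```

View pics/w1.png

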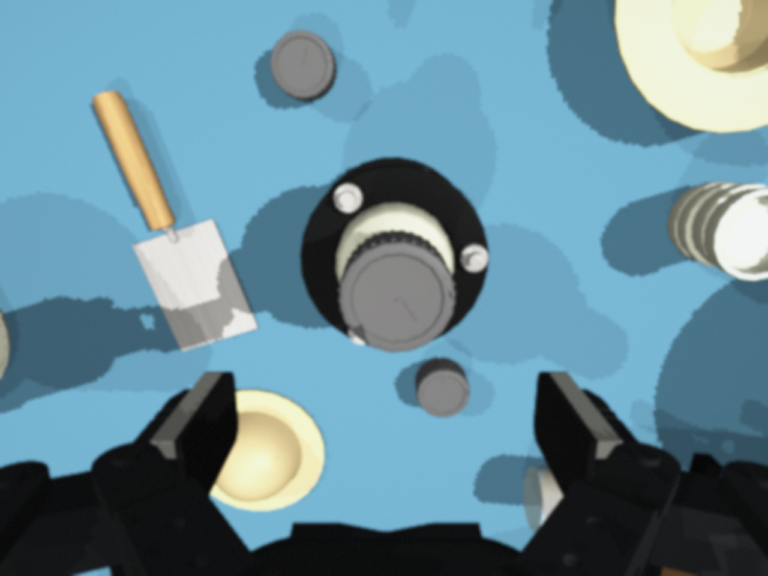

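The wrist view shows the cap top at about (397,297), with rods at (348,197), (474,258) and (357,335). The arm was still settling, so I'll take a fresh frame.

```bash
cat >> h.py <<'E'
def capfind(c,p,z,rng=(30,50)):
    u,v=proj(c,p); g=cv2.GaussianBlur(cv2.cvtColor(c['pixels'],cv2.COLOR_RGB2GRAY),(5,5),1)
    x0,y0=int(u-60),int(v-60); h=cv2.HoughCircles(g[max(y0,0):y0+120,max(x0,0):x0+120],cv2.HOUGH_GRADIENT,1.5,200,param1=80,param2=15,minRadius=rng[0],maxRadius=rng[1])[0,0]
    uv=h[:2]+[max(x0,0),max(y0,0)]; return uv,h[2],ray(c,*uv,z)
E
python3 - <<'E'
from h import *
c=cam('wrist'); print('old px on old pose n/a')
c=cam('wrist'); print(capfind(c,(.526,.165,.16),.16)); s=ctrl.get_state()
print(s['time_s'],s['eef_pos'],s['tcp_rot'],s['contact_force'],s['joint_vel'].round(2),(c['K'][0,0]*.026/(.375-.16)))
from scipy.spatial.transform import Rotation as Ro
print(Ro.from_euler('xyz',s['tcp_rot'],degrees=True).as_matrix().round(3))
save(c,'w2.png',s=1.5)
E
```

```text
old px on old pose n/a
(array([267.25, 194.75]), np.float32(37.35), array([0.5249087 , 0.16880858, 0.16      ]))
1.55 [0.52776061 0.1625065  0.40430453] [-154.71503098   89.96506504 -171.66183948] [-0.10539674 -0.19483645 -0.05682696] [ 3.21 -1.5   1.73  1.14  0.68  0.78] 40.76762187526769
[[-0.001  0.291  0.957]
 [-0.     0.957 -0.291]
 [-1.    -0.    -0.001]]
```

View pics/w2.png

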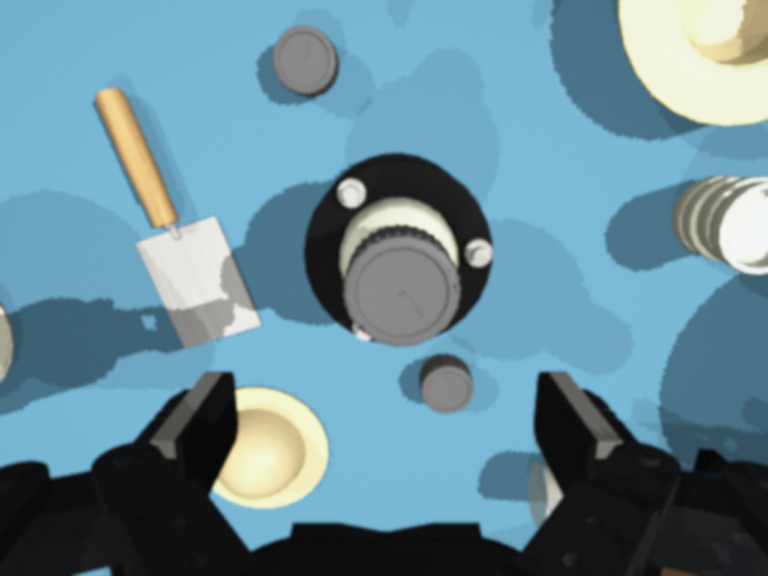

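servo_tool:
  motion: [0,5.5,-4,0,0,0,85,20,0,0,0,0,0,80,30,0,0,0,0,0,75,30,0,0,0,0,0,70,15,0,0,0,0,0,65,6,0,0,0,0,0,60,0,0,0,0,0,0,58,0,0,0,0,0,0,58,0,0,0,0,0,0,58]

```text
time_s: 2.45
eef_pos: [0.5249, 0.1711, 0.3054]
tcp_rot: [22.2, 89.8, 5.5]
contact_force: [-0.4, -0.0, 0.5]
grip_width: 0.68
```

```bash
python3 - <<'E'
from h import *
c=cam('wrist'); save(c,'w3.png',s=1.5); s=ctrl.get_state()
print(s['time_s'],s['eef_pos'],s['q'],s['contact_force'],s['grip_width']*85.4)
E
```

```text
2.5 [0.52487948 0.17097181 0.3051829 ] [ 5.49715872e+00  1.12599697e+01  1.00791438e+02  1.84937946e-03
  6.77960903e+01 -6.77857368e+01] [-0.00926822 -0.05359169 -0.62700799] 58.446399283597465
```

View pics/w3.png

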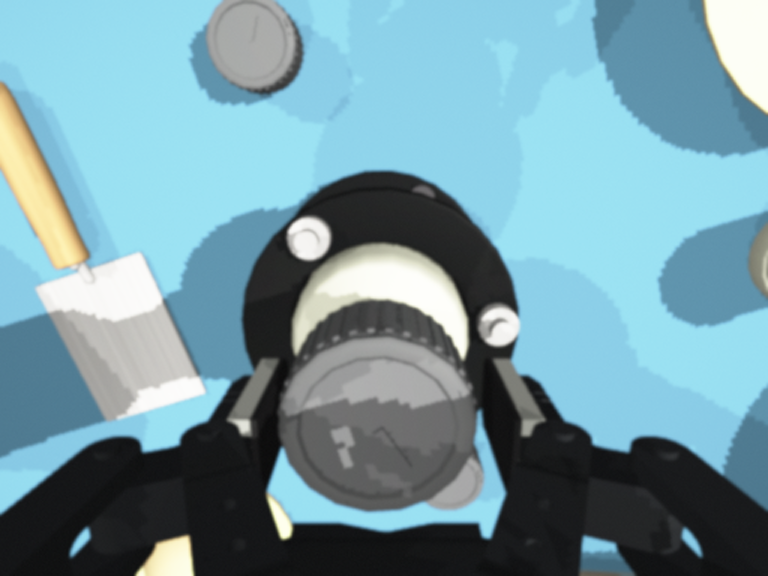

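```bash
python3 - <<'E'
from h import *
c=cam('wrist'); s=ctrl.get_state(); e=s['eef_pos']
p=ray(c,378/1.5,423/1.5,.16); print(p,e)
d=p-e; print('tool y,z mm',1e3*(d[0]*.291+d[1]*.957),1e3*(d[0]*.957-d[1]*.291), proj(c,(e[0],e[1],.16))*1.5)
E
```

```text
[0.52337103 0.16956289 0.16      ] [0.52479104 0.17091683 0.304926  ]
tool y,z mm -1.7089400250353126 -0.9649583817792503 [384.6131236  426.31719736]
```

servo_tool:
  motion: [0,-1.7,-1,0,0,0,57,0,0,0,0,0,0,55,0,0,0,0,0,0,54,0,0,0,0,0,0,53.5,0,0,0,0,0,0,53.5]

```text
time_s: 3.05
eef_pos: [0.5229, 0.1695, 0.3037]
tcp_rot: [171.3, 90.0, 154.5]
contact_force: [1.0, 0.2, -0.5]
grip_width: 0.627
```

servo_tool:
  motion: [0,0,0,0,0,0,53,0,0,0,0,0,0,52.7,0,0,0,0,0,0,52.7]

```text
time_s: 3.35
eef_pos: [0.5229, 0.1696, 0.3037]
tcp_rot: [100.1, 90.0, 83.4]
contact_force: [0.3, 0.5, -0.4]
grip_width: 0.617
```

servo_tool:
  motion: [0,0,0,0,0,0,52.4,0,0,0,0,0,0,52.2,0,0,0,0,0,0,52.2]

```text
time_s: 3.65
eef_pos: [0.5229, 0.1696, 0.3038]
tcp_rot: [70.4, 90.0, 53.7]
contact_force: [0.1, 0.2, 0.4]
grip_width: 0.611
```

servo_tool:
  motion: [0,0,0,0,0,0,51.9,0,0,0,0,0,0,51.9]

```text
time_s: 3.85
eef_pos: [0.5229, 0.1696, 0.3038]
tcp_rot: [60.4, 90.0, 43.6]
contact_force: [-0.4, -0.1, 0.9]
grip_width: 0.611
```

servo_tool:
  motion: [0,0,0,0,0,0,51.6,0,0,0,0,0,0,51.6]

```text
time_s: 4.05
eef_pos: [0.5229, 0.1696, 0.3038]
tcp_rot: [60.8, 90.0, 44.1]
contact_force: [-0.4, 0.8, 2.2]
grip_width: 0.606
```

servo_tool:
  motion: [0,0,0,0,0,0,51.3,0,0,0,0,0,0,51.3]

```text
time_s: 4.25
eef_pos: [0.5229, 0.1696, 0.3039]
tcp_rot: [53.0, 90.0, 36.3]
contact_force: [-0.8, 0.1, 3.6]
grip_width: 0.607
```

servo_tool:
  motion: [0,0,0,0,0,0,49,0,0,0,0,0,0,45,0,0,0,0,0,0,40,0,0,0,0,0,0,40]

```text
time_s: 4.65
eef_pos: [0.523, 0.1696, 0.3041]
tcp_rot: [31.6, 90.0, 14.9]
contact_force: [-2.4, 0.8, 5.1]
grip_width: 0.597
```

servo_tool:
  motion: [0.5,0,0,0,0,0,40,0.5,0,0,0,0,0,40,0,0,0,0,0,0,40,0,0,0,0,0,0,40]

```text
time_s: 5.05
eef_pos: [0.523, 0.1696, 0.3034]
tcp_rot: [23.8, 90.0, 7.1]
contact_force: [-3.1, 0.9, 7.6]
grip_width: 0.596
```

servo_tool:
  motion: [0.7,0,0,0,0,0,40,0.7,0,0,0,0,0,40,0.6,0,0,0,0,0,40,0,0,0,0,0,0,40,0,0,0,0,0,0,40]

```text
time_s: 5.55
eef_pos: [0.523, 0.1696, 0.3018]
tcp_rot: [18.2, 90.0, 1.5]
contact_force: [-3.6, 0.9, 9.5]
grip_width: 0.597
```

```bash
python3 - <<'E'
from h import *
s=ctrl.get_state(); print(s['eef_pos'],s['contact_force'],s['torque'])
E
```

```text
[0.52302627 0.16961005 0.30182621] [-3.63982972  0.8846344   9.48949334] [0.06109842 0.66046606 0.00361329]
```

servo_tool:
  motion: [0.5,0,0,0,0,0,40,0.5,0,0,0,0,0,40,0.5,0,0,0,0,0,40,0,0,0,0,0,0,40,0,0,0,0,0,0,40]

```text
time_s: 6.05
eef_pos: [0.523, 0.1696, 0.3007]
tcp_rot: [7.9, 90.0, -8.8]
contact_force: [-5.1, 0.0, 11.2]
grip_width: 0.592
```

```bash
python3 - <<'E'
from h import *
for i in range(2):
    c=cam('wrist'); s=ctrl.get_state(); print(s['eef_pos'],s['contact_force'],s['torque'])
save(c,'w4.png',s=1.5)
E
```

```text
[0.52304377 0.16959561 0.30068252] [-5.64894267  1.02681716 11.37271401] [ 0.03748995  0.87438303 -0.02141635]
[0.52304518 0.16960887 0.30071696] [-5.8371859   0.72833075 12.34276066] [0.05022248 0.9256513  0.04190328]
```

View pics/w4.png

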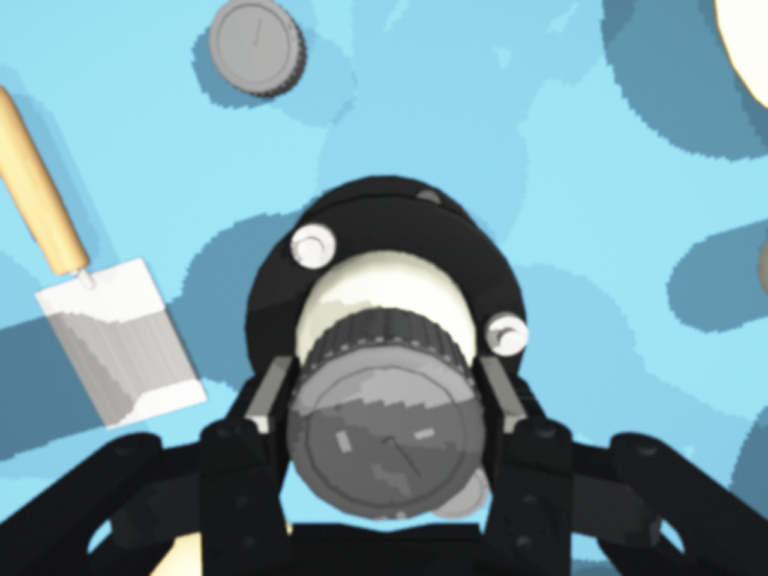

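The wrist view shows the cap held symmetrically between the pads, with its top centre near (386,433). There's about 6 N of side load along tool −z, so I'll relieve that and keep pushing.

servo_tool:
  motion: [0.4,0,-0.4,0,0,0,40,0.4,0,-0.4,0,0,0,40,0,0,0,0,0,0,40,0,0,0,0,0,0,40,0,0,0,0,0,0,40]

```text
time_s: 6.65
eef_pos: [0.5227, 0.1697, 0.3004]
tcp_rot: [7.1, 89.9, -9.6]
contact_force: [-5.0, -0.3, 12.1]
grip_width: 0.597
```

servo_tool:
  motion: [0.4,0,0,0,0,0,40,0.4,0,0,0,0,0,40,0,0,0,0,0,0,40,0,0,0,0,0,0,40,0,0,0,0,0,0,40]

```text
time_s: 7.15
eef_pos: [0.5227, 0.1697, 0.2998]
tcp_rot: [6.2, 89.9, -10.5]
contact_force: [-5.1, -1.2, 13.8]
grip_width: 0.595
```

servo_tool:
  motion: [0.4,0,-0.4,0,0,0,40,0.4,0,-0.4,0,0,0,40,0,0,0,0,0,0,40,0,0,0,0,0,0,40,0,0,0,0,0,0,40]

```text
time_s: 7.65
eef_pos: [0.5224, 0.1698, 0.2994]
tcp_rot: [6.5, 89.8, -10.2]
contact_force: [-3.0, -2.1, 14.2]
grip_width: 0.598
```

```bash
python3 - <<'E'
from h import *
for i in range(5):
    c=cam('top'); s=ctrl.get_state(); print(s['time_s'],s['eef_pos'],s['contact_force'],s['torque'],s['grip_width'])
E
```

```text
7.7 [0.52238666 0.16977578 0.2994206 ] [-4.40479545 -2.60236198 14.56991779] [-0.27720977  0.59884006 -0.0057488 ] 0.5897307374391257
7.75 [0.52239607 0.16976319 0.29941926] [-4.32376168 -1.1768897  14.71378158] [-0.24412225  0.60729627 -0.08056554] 0.5999693433968519
7.8 [0.52239912 0.16976525 0.29943478] [-2.65146065 -1.13158287 13.87265139] [-0.23654735  0.54473212  0.02961073] 0.59316919966481
7.85 [0.52239295 0.16976413 0.29941898] [-4.27074715 -1.36244345 14.94327177] [-0.26428395  0.56832295  0.02355146] 0.5921727489173205
7.9 [0.52239662 0.16975502 0.29943134] [-3.64432237 -1.01633662 13.52346229] [-0.23787649  0.52615965 -0.00229142] 0.5918400280414977
```

servo_tool:
  motion: [0.3,0,-0.2,0,0,0,40,0.3,0,0,0,0,0,40,0,0,0,0,0,0,40,0,0,0,0,0,0,40]

```text
time_s: 8.3
eef_pos: [0.5223, 0.1698, 0.2991]
tcp_rot: [6.9, 89.7, -9.9]
contact_force: [-3.5, -1.4, 15.2]
grip_width: 0.595
```

```bash
cat > f.py <<'E'
from h import *
F=[];T=[]
for i in range(6):
    c=cam('top'); s=ctrl.get_state(); F.append(s['contact_force']);T.append(s['torque'])
print(s['time_s'],s['eef_pos'],np.mean(F,0).round(2),np.std(F,0).round(2),np.mean(T,0).round(3),s['q'][5],s['grip_width']*85.4)
E
python3 f.py
```

```text
8.6 [0.52233725 0.16977865 0.29903714] [-3.38 -1.72 15.52] [0.38 0.52 0.37] [-0.306  0.596  0.017] -67.843103804501 50.87217927301498
```

servo_tool:
  motion: [0,0,0,-0.03,0,0,40,0,0,0,-0.03,0,0,40,0,0,0,0,0,0,40]

```text
time_s: 8.9
eef_pos: [0.5225, 0.1698, 0.2992]
tcp_rot: [7.5, 89.7, -5.7]
contact_force: [-2.4, -1.4, 14.8]
grip_width: 0.592
```

```bash
python3 f.py
```

```text
9.2 [0.52252404 0.16982657 0.29919433] [-2.56 -1.3  15.28] [0.36 0.25 0.76] [-0.203  0.456  0.033] -71.28071692617252 50.71273198584727
```

servo_tool:
  motion: [0,0,0,-0.05,0,0,40,0,0,0,-0.05,0,0,40,0,0,0,0,0,0,40]

```text
time_s: 9.5
eef_pos: [0.5226, 0.1698, 0.2993]
tcp_rot: [3.3, 89.7, -4.2]
contact_force: [-1.6, -0.7, 15.3]
grip_width: 0.598
```

```bash
python3 f.py
```

```text
9.8 [0.522635   0.16985083 0.29927118] [-1.72 -1.18 14.92] [0.32 0.48 0.53] [-0.218  0.355  0.108] -77.02173213541629 50.48135706402742
```

servo_tool:
  motion: [0.3,0,0,-0.05,0,0,40,0,0,0,-0.05,0,0,40,0,0,0,-0.05,0,0,40,0,0,0,0,0,0,40]

```text
time_s: 10.2
eef_pos: [0.5225, 0.1696, 0.2989]
tcp_rot: [-12.0, 89.7, -11.0]
contact_force: [-3.0, -1.8, 15.4]
grip_width: 0.599
```

```bash
python3 f.py
```

```text
10.5 [0.52252885 0.16966907 0.29894447] [-2.78 -2.48 15.23] [0.62 0.57 0.54] [-0.337  0.476  0.078] -85.61046481118977 51.05158948268561
```

servo_tool:
  motion: [0.1,0,0,-0.07,0,0,40,0,0,0,-0.07,0,0,40,0,0,0,-0.07,0,0,40,0,0,0,-0.07,0,0,40,0,0,0,-0.07,0,0,40,0,0,0,0,0,0,40]

```text
time_s: 11.1
eef_pos: [0.5224, 0.1692, 0.2987]
tcp_rot: [-49.4, 89.7, -28.2]
contact_force: [-3.5, -4.7, 15.3]
grip_width: 0.597
```

```bash
python3 f.py
```

```text
11.4 [0.52245876 0.16918314 0.29871167] [-3.43 -5.27 15.55] [0.49 0.37 0.37] [-0.714  0.584  0.063] -105.66736033595318 50.88597293931539
```

servo_tool:
  motion: [0,-0.4,-0.5,-0.07,0,0,40,0,0,0,-0.07,0,0,40,0,0,0,-0.07,0,0,40,0,0,0,-0.07,0,0,40,0,0,0,0,0,0,40]

```text
time_s: 11.9
eef_pos: [0.5224, 0.1686, 0.2989]
tcp_rot: [-60.8, 89.7, -23.6]
contact_force: [-1.7, -4.4, 15.5]
grip_width: 0.596
```

```bash
python3 f.py
```

```text
12.2 [0.52239826 0.16858315 0.29886849] [-1.82 -5.35 15.36] [0.58 0.32 0.41] [-0.772  0.39   0.06 ] -121.762339811526 50.94761815216213
```

servo_tool:
  motion: [0,-0.4,-0.5,-0.07,0,0,40,0,0,0,-0.07,0,0,40,0,0,0,-0.07,0,0,40,0,0,0,-0.07,0,0,40,0,0,0,-0.07,0,0,40,0,0,0,0,0,0,40]

```text
time_s: 12.8
eef_pos: [0.5226, 0.1679, 0.2991]
tcp_rot: [-76.6, 89.6, -19.4]
contact_force: [-0.0, -4.8, 14.5]
grip_width: 0.6
```

```bash
python3 f.py; python3 - <<'E'
from h import *
c=cam('wrist'); save(c,'w5.png',s=1.2)
E
```

```text
13.1 [0.52256073 0.16790119 0.29910212] [-0.66 -5.51 14.96] [0.3  0.55 0.69] [-0.759  0.208  0.071] -141.87997514434258 50.75793644559915
```

View pics/w5.png

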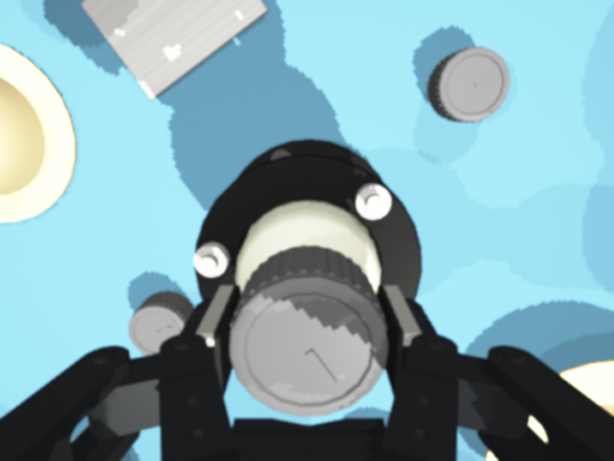

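The cap's mark keeps the same direction in the gripper frame while the rods have turned, so the cap has turned about 74° with the tool. Next is the lift.

servo_tool:
  motion: [-1,0,0,0,0,0,40,-2,0,0,0,0,0,40,-2,0,0,0,0,0,40,-2,0,0,0,0,0,40,0,0,0,0,0,0,40]

```text
time_s: 13.65
eef_pos: [0.5223, 0.1678, 0.3044]
tcp_rot: [-77.6, 89.6, -20.5]
contact_force: [4.1, -4.5, 5.7]
grip_width: 0.598
```

```bash
python3 f.py
```

```text
13.95 [0.52233896 0.16783484 0.30442752] [ 3.7  -4.72  5.43] [0.45 0.2  0.53] [-0.717 -0.579 -0.035] -141.86999388174374 50.97815777109233
```

servo_tool:
  motion: [-3,0,0,0,0,0,40,-4,0,0,0,0,0,40,-5,0,0,0,0,0,40,-6,0,0,0,0,0,40,-8,0,0,0,0,0,40,-10,0,0,0,0,0,40,-20,0,0,0,0,0,40,-10,0,0,0,0,0,40,0,0,0,0,0,0,40]

```text
time_s: 14.85
eef_pos: [0.5212, 0.169, 0.3709]
tcp_rot: [-52.1, 89.8, 5.1]
contact_force: [0.7, 0.6, -0.4]
grip_width: 0.595
```

```bash
python3 f.py; python3 - <<'E'
from h import *
from scipy.spatial.transform import Rotation as Ro
c=cam('scene'); im=c['pixels']; save(c,'s2.png',(150,60,350,270),2.8)
s=ctrl.get_state(); R=Ro.from_euler('xyz',s['tcp_rot'],degrees=True).as_matrix(); print(R.round(4))
d=np.array([.494,-.197,0])-s['eef_pos']; print(R.T@[d[0],d[1],0])
# saucer by hough in top
t=cam('top'); print(capfind(t,(.494,-.197,.01),.01,(18,26)))
E
```

```text
15.15 [0.52040167 0.16886048 0.36776619] [-0.25 -0.01 -0.33] [0.28 0.54 0.38] [0.007 0.008 0.009] -141.87303346416445 51.012391483143126
[[-1.500e-03 -8.405e-01  5.418e-01]
 [-2.000e-04  5.418e-01  8.405e-01]
 [-1.000e+00  1.200e-03 -1.000e-03]]
[ 9.54506889e-05 -1.75994134e-01 -3.21846124e-01]
(array([326.25, 221.75]), np.float32(21.75), array([ 0.49436071, -0.19468706,  0.01      ]))
```

View pics/s2.png

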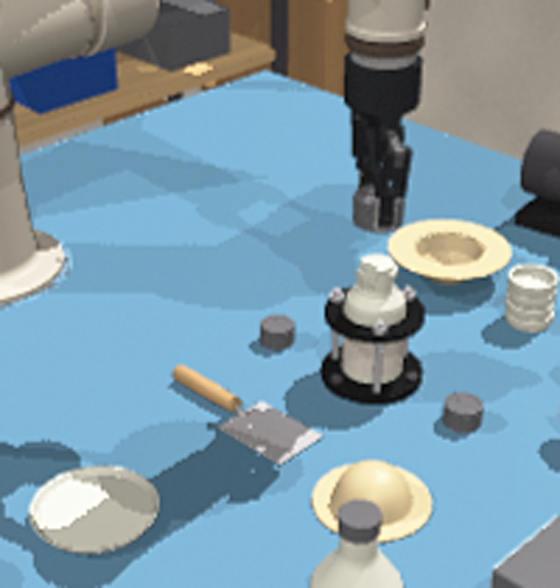

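The cap is off and held upright above the bare neck, which is at (378,270) in the crop. The saucer is clear. I'll rotate back first so joint 6 keeps its range, then traverse.

servo_tool:
  motion: [0,0,0,0.14,0,0,40,0,0,0,0.14,0,0,40,0,0,0,0.14,0,0,40,0,0,0,0.14,0,0,40,0,0,0,0.14,0,0,40,0,0,0,0.14,0,0,40,0,0,0,0.14,0,0,40,0,0,0,0.14,0,0,40]

```text
time_s: 16.05
eef_pos: [0.5206, 0.1689, 0.3684]
tcp_rot: [-170.8, 90.0, -178.1]
contact_force: [0.4, -0.2, -1.0]
grip_width: 0.599
```

servo_tool:
  motion: [0,-20,1,0,0,0,40,0,-35,2,0,0,0,40,0,-35,2,0,0,0,40,0,-35,2,0,0,0,40,0,-40,2,0,0,0,40,0,-40,2,0,0,0,40,0,-40,2,0,0,0,40,0,-40,2,0,0,0,40,0,-35,2,0,0,0,40,0,-30,2,0,0,0,40,0,-15,1,0,0,0,40,0,0,0,0,0,0,40]

```text
time_s: 17.25
eef_pos: [0.4961, -0.1971, 0.3686]
tcp_rot: [148.1, 90.0, 141.0]
contact_force: [-1.0, 0.7, -0.2]
grip_width: 0.595
```

```bash
python3 f.py; python3 - <<'E'
from h import *
from scipy.spatial.transform import Rotation as Ro
c=cam('wrist'); save(c,'w6.png',s=1.2)
s=ctrl.get_state(); R=Ro.from_euler('xyz',s['tcp_rot'],degrees=True).as_matrix(); print(s['eef_pos'],R.round(4))
d=np.array([.4955,-.1965,0])-s['eef_pos']; print(R.T@[d[0],d[1],0], proj(c,(.4955,-.1965,.004))*1.2)
E
```

```text
17.55 [ 0.49638456 -0.19459074  0.36877843] [ 0.07  0.41 -0.44] [0.27 0.4  0.24] [ 0.008  0.002 -0.035] -117.53177148101666 51.17326750930747
[ 0.49637364 -0.19479161  0.36883021] [[ 0.000e+00  1.200e-01  9.928e-01]
 [ 2.000e-04  9.928e-01 -1.200e-01]
 [-1.000e+00  2.000e-04 -0.000e+00]]
[-3.04689385e-07 -1.80086369e-03 -6.62382834e-04] [305.6628655  199.74989767]
```

View pics/w6.png

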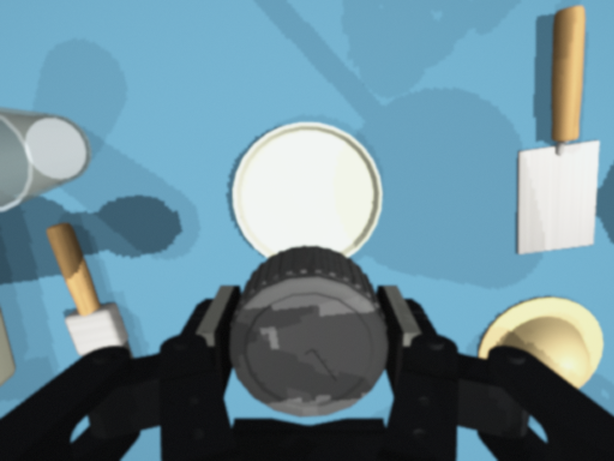

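Saucer centre (307,198) matches the projected target (306,200). Lowering now.

servo_tool:
  motion: [15,-1.5,0,0,0,0,40,25,0,0,0,0,0,40,30,0,0,0,0,0,40,30,0,0,0,0,0,40,30,0,0,0,0,0,40,20,0,0,0,0,0,40,12,0,0,0,0,0,40,8,0,0,0,0,0,40,4,0,0,0,0,0,40,0,0,0,0,0,0,40,0,0,0,0,0,0,40]

```text
time_s: 18.7
eef_pos: [0.4965, -0.1976, 0.1957]
tcp_rot: [-28.5, 89.9, -35.5]
contact_force: [-0.3, 0.3, -0.2]
grip_width: 0.595
```

servo_tool:
  motion: [1.5,0,0,0,0,0,40,1.5,0,0,0,0,0,40,1,0,0,0,0,0,40,1,0,0,0,0,0,40,0,0,0,0,0,0,40,0,0,0,0,0,0,40]

```text
time_s: 19.3
eef_pos: [0.496, -0.1974, 0.1898]
tcp_rot: [157.6, 90.0, 150.6]
contact_force: [-0.4, -0.2, -0.3]
grip_width: 0.594
```

```bash
python3 f.py
```

```text
19.6 [ 0.49602491 -0.19736109  0.18984093] [-0.15  0.05 -0.45] [0.34 0.17 0.42] [-0.007  0.005 -0.015] -117.69756127069951 50.83979225136305
```

servo_tool:
  motion: [1,0,0,0,0,0,40,1,0,0,0,0,0,40,1,0,0,0,0,0,40,1,0,0,0,0,0,40,0,0,0,0,0,0,40]

```text
time_s: 20.1
eef_pos: [0.4959, -0.1973, 0.1856]
tcp_rot: [148.9, 90.0, 141.9]
contact_force: [-0.1, -0.1, -1.7]
grip_width: 0.593
```

servo_tool:
  motion: [0.7,0,0,0,0,0,40,0.7,0,0,0,0,0,40,0.6,0,0,0,0,0,40,0,0,0,0,0,0,40]

```text
time_s: 20.5
eef_pos: [0.496, -0.1973, 0.1837]
tcp_rot: [141.2, 90.0, 134.2]
contact_force: [-0.1, 1.1, -1.3]
grip_width: 0.594
```

servo_tool:
  motion: [0.7,0,0,0,0,0,40,0.7,0,0,0,0,0,40,0,0,0,0,0,0,40]

```text
time_s: 20.8
eef_pos: [0.4959, -0.1973, 0.1823]
tcp_rot: [152.7, 90.0, 145.7]
contact_force: [0.1, -0.2, -1.0]
grip_width: 0.596
```

servo_tool:
  motion: [0.5,0,0,0,0,0,40,0.5,0,0,0,0,0,40,0,0,0,0,0,0,40]

```text
time_s: 21.1
eef_pos: [0.496, -0.1973, 0.1813]
tcp_rot: [158.9, 90.0, 152.0]
contact_force: [-0.5, 0.2, -0.7]
grip_width: 0.597
```

servo_tool:
  motion: [0.5,0,0,0,0,0,40,0.5,0,0,0,0,0,40,0,0,0,0,0,0,40]

```text
time_s: 21.4
eef_pos: [0.496, -0.1973, 0.1803]
tcp_rot: [159.4, 90.0, 152.5]
contact_force: [0.3, -0.3, -0.3]
grip_width: 0.592
```

servo_tool:
  motion: [0.5,0,0,0,0,0,40,0.4,0,0,0,0,0,40,0,0,0,0,0,0,40]

```text
time_s: 21.7
eef_pos: [0.4961, -0.1974, 0.1801]
tcp_rot: [166.5, 90.0, 159.6]
contact_force: [-2.4, 1.7, 5.4]
grip_width: 0.597
```

servo_tool:
  motion: [0.5,0,0,0,0,0,40,0.4,0,0,0,0,0,40,0,0,0,0,0,0,40]

```text
time_s: 22.0
eef_pos: [0.4962, -0.1974, 0.1801]
tcp_rot: [172.2, 90.0, 165.2]
contact_force: [-6.4, 3.3, 13.3]
grip_width: 0.595
```

Contact at TCP z 0.180, as predicted. I'll unload, then release gradually.

servo_tool:
  motion: [-0.5,0,0,0,0,0,40,-0.5,0,0,0,0,0,40,0,0,0,0,0,0,40,0,0,0,0,0,0,51,0,0,0,0,0,0,53,0,0,0,0,0,0,56,0,0,0,0,0,0,60,0,0,0,0,0,0,64,0,0,0,0,0,0,66,0,0,0,0,0,0,66]

```text
time_s: 23.0
eef_pos: [0.496, -0.1973, 0.1795]
tcp_rot: [-172.6, 90.0, -179.6]
contact_force: [0.2, -0.1, 0.8]
grip_width: 0.775
```

```bash
python3 f.py; python3 - <<'E'
from h import *
c=cam('wrist'); save(c,'w7.png',s=1.2)
E
```

```text
23.3 [ 0.49601149 -0.19733202  0.17959558] [-0.02 -0.09  0.16] [0.51 0.4  0.49] [-0.006  0.004 -0.005] -117.69632269634783 66.03460478677218
```

View pics/w7.png

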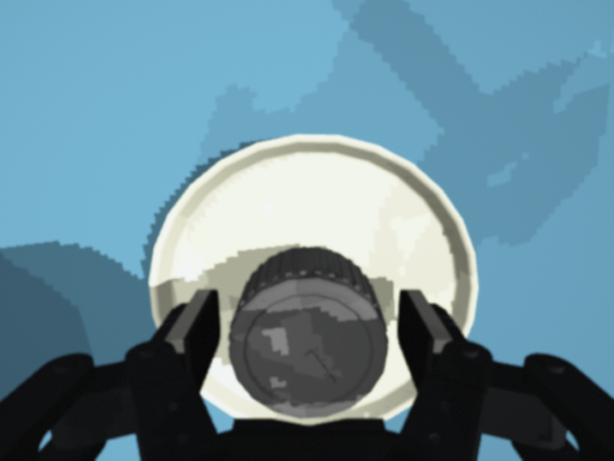

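The cap is released and standing in the saucer, with its top at about (309,345) and a gap on both sides. Lifting straight up.

servo_tool:
  motion: [-5,0,0,0,0,0,66,-10,0,0,0,0,0,66,-20,0,0,0,0,0,66,-30,0,0,0,0,0,66,-40,0,0,0,0,0,66,-40,0,0,0,0,0,66,-20,0,0,0,0,0,66,0,0,0,0,0,0,66,0,0,0,0,0,0,66]

```text
time_s: 24.25
eef_pos: [0.4959, -0.1973, 0.3449]
tcp_rot: [-29.3, 90.0, -36.2]
contact_force: [0.0, 0.2, -0.4]
grip_width: 0.774
```

```bash
python3 f.py; python3 - <<'E'
from h import *
c=cam('wrist'); save(c,'w8.png',s=1.2); print(proj(c,(.4955,-.1965,.004))*1.2,proj(c,(.4955,-.1965,.036))*1.2)
E
```

```text
24.55 [ 0.49571557 -0.19719141  0.34333936] [-0.71  0.01  0.  ] [0.42 0.46 0.44] [-0.017  0.006 -0.006] -117.69909946310484 65.97113075699474
[308.48940753 207.74303303] [308.57484649 217.859868  ]
```

View pics/w8.png

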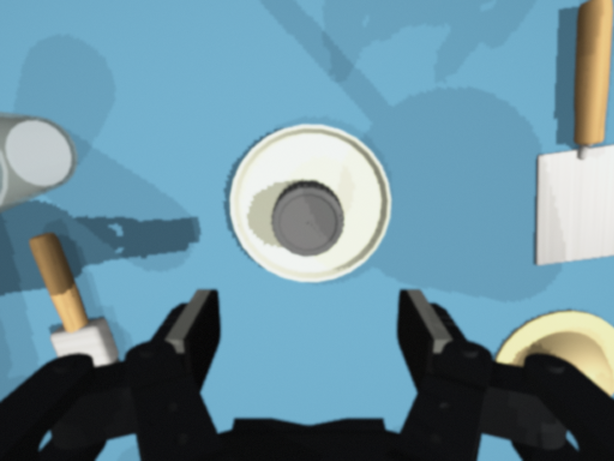

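The cap top at (308,221) is within about 3 px of where a centred, standing cap should appear (309,218). It is well inside the rim and nothing else looks disturbed, so I'm handing in.

```bash
python3 -c "
from h import *
print(ctrl.hand_in())"
```

```text
the job is handed in; nothing more can be done
None
```

The cap is off the hardener bottle and standing open side down in the drip saucer. I handed the job in at about 24.6 s of the 51 s allowed; no verdict is reported.

- **Opening:** I gripped the cap, pushed to about 15.4 N, and turned it about 74° anticlockwise. The push averaged 14.9–15.6 N between steps. Twist stayed around 0.1 N m or less.
- **Lift and placing:** It lifted straight off after the turn. In the saucer it pressed with at most about 13 N before I unloaded it and opened the fingers.
- **Last checks:** The final wrist picture shows the cap upright within about 2 mm of the saucer's centre. The spatula, brush, cup and dome in view look undisturbed, and the wrist force reads about zero. The bowl and rings were not in that picture; the arm did not go near them while it was low.
- **Imperfect:** A side load of about 5–6 N on the cap persisted through the push and turn, despite small corrections.

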